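# Load a jar into a chamber with a push-to-release hatch

### The arm

A 7-joint arm with a two-finger parallel gripper is mounted at the origin on a cart in front of the work surface, level with it; the furniture and walls round the work are solid. World frame = base frame: x ahead of the robot, y to its left, z up, the work surface at z = 0. Lengths are in m, angles in rad, forces in N, time in s.
With the tool pointing down it reaches from about 0.4 to 0.85 m from the base axis. Payload 4.4 kg.
Tool frame: the origin (TCP) lies at the very end of the fingers, on their centre line; the grasp point (between the pads) lies 19 mm behind it (bot.hold_point_z is the distance from the TCP to the grasp point, in m); z points along the fingers, y is the line along which they close (so a half turn about z gives the same grasp; the last joint's range is limited). The gripper opens to 94 mm and grips with 3 to 60 N. Pads are 16 mm wide; open, the fingers measure 119 mm over their backs; the gripper's body (75 mm by 177 mm) begins 78 mm behind the grasp point.
Start: joints at [-1.354, 0.628, 0.038, 1.517, -0.027, 0.996, -0.02], TCP at [0.181, 0.624, 0.205] pointing down, gripper open.
Joint ranges: [-3.06, 3.06], [-0.37, 2.12], [-1.25, 1.32], [0.18, 2.47], [-1.1, 4.24], [0.23, 1.98], [-2.94, 2.94]. Speed limits (rad/s): [2.57, 2.57, 3.14, 3.14, 3.14, 3.14, 3.14].

### API

Orientations are given as a unit quaternion [x, y, z, w].
In Python, from plant import bot gives the robot as it stands. Calls block until the motion is done:
- bot.reach(position, orientation): joint-space move of the TCP to a pose.
- bot.move_l(position, frame=None, vel=0.15): straight line of the TCP; frame=None keeps the orientation; vel is the mean speed in m/s.
- bot.goto_joints(angles): joint-space move.
- bot.release() and bot.grasp(force=None): open the fingers fully, or close them until they stop; force is the grip in N (None keeps the last).
- bot.sleep(seconds).
- bot.ik(position, orientation): joint angles nearest the present ones, or None.
- bot.get_obs(): the state.
- bot.capture(name): name is "scene" or "top"; returns the picture (420x560x3 uint8, red, green, blue); there is no depth.
- bot.get_calibration(name): a dict with "fx", "fy", "cx", "cy" (pixels), "R" (3x3) and "t" (3): a world point X has camera coordinates R X + t. Camera axes: x right, y down, z forward; pixel columns grow to the right and rows downward; lengths in m; the calibration is good to about 2 mm. A picture is of the moment at which its call begins. get_calibration takes no time and is no camera call.
A pose or a line that the arm cannot do raises bot.Unreachable and nothing moves.
- bot.close_job(): hands the job in; it is judged then, once.
The state is a dict: "time": time; "joint_pos": joint angles; "qd": joint speeds; "effort": joint torques, N m; "tool_pos": TCP position; "tool_rot": TCP orientation; "ft_force": force on the tool from outside, world axes, zero at the start; "wrist_torque": the same for the moment, N m; "width": finger opening in m; "grip_force": force on a finger pad.
Only numpy, scipy, OpenCV 4.12 (cv2) and the standard library are available. Lean on these libraries where they do the work, as an engineer would, in place of code of your own. Each camera call takes 0.05 s, during which the arm holds its last target. There are 200 camera calls.

### The job

Press the orange latch paddle on the front of the small white sample chamber and let its sprung blue hatch pop fully open by itself, with the arm kept clear of it. Stand the jar with the red cap upright inside the chamber, set down and not dropped, then push the hatch down until the latch catches and holds it shut. Leave the white-capped and yellow-capped jars standing where they are.

Things in the scene. Friction and masses are not known exactly. Their poses are not given: they have to be found in the camera images.
- chamber: White sample chamber, fixed to the bench, open-topped under its hatch. Case 116 mm (its x) by 150 mm (its y), rim 193 mm high, on a solid grey plinth that is its lower part; walls 8 mm front and back, 10 mm at the sides: inside 100 by 130 mm. Origin: centre of its underside, on the bench. Its -x points out of the front (latch side), z up; it may stand turned about z.
- chamber_floor (a point): Centre of the chamber's flat inside floor, 125 mm above the bench; axes as the chamber's.
- hatch_hinge (a point): Middle of the hatch's hinge line, along the chamber's y at its back: 56 mm behind the chamber's centre, 196 mm above the bench. Fixed.
- hatch_edge (a point): Middle of the front edge of the hatch, on its top (outer) face; moves with it. The hatch is a flat blue frame with clear window (solid all over), 8 mm thick, 150 mm wide; shut, it reaches 112 mm in front (-x) of the hinge line, top face 7 mm above that line and 203 mm above the bench. A steel striker bar for the latch stands out 9 mm from the middle of the front edge.
- hatch (a joint): Hatch angle, rad: 0 shut; latched it rests at 0.01 to 0.02; 1.66 fully open, 5 degrees past upright. A spring swings it open in about a second when released and holds it open. Shutting takes 1 to 3 N near the front edge, and up to about 8 N over the last 15 mm, to push past the latch hook; pressed to 0 it is caught and stays shut.
- latch_pad (a point): Middle of the top face of the orange latch paddle, 56 mm (x) by 42 mm: 170 mm above the bench, 118 mm in front of the chamber's centre, 60 mm in front of the hatch. One piece with a rocker whose steel hook, 26 mm wide, holds the striker bar 58 to 82 mm in front of the chamber's centre and rises to 223 mm above the bench. Pressing the paddle down tips the hook off the bar.
- latch (a joint): Rocker angle in rad: 0 at rest (hook engaged), 0.2 paddle fully down. The hatch lets go at about 0.1 to 0.12, some 4 to 5 mm down at the paddle's middle and 3 to 5 N; fully down is 8 mm and 5 to 8 N. It springs back when let go.
- jar_red: Loose sample jar with a red screw cap (fixed to it): 57 mm high, body 45 mm and cap 49 mm across (cap: the top 15 mm), about 50 g. Origin: centre of its underside; z along the jar, up.
- jar_white: Loose sample jar with a white cap: 52 mm high, 42 mm across. Origin: centre of its underside. Not to be disturbed.
- jar_yellow: Loose sample jar with a yellow cap: 59 mm high, 53 mm across. Origin: centre of its underside. Not to be disturbed.
There are look-alikes about, which are no part of the job. There is more than one size of the jar_red; the one meant has the size given above.

How it is judged:
On the way, in this order (a step that is already met when the one before it is completed fails the run):
1. the hatch has popped fully open with the robot not touching it (value of joint hatch above 1.5 rad and contact force between hatch and the arm below 0.3 N and contact force between hatch and the fingers below 0.3 N), for 0.2 s.
2. the red-capped jar stands upright on the chamber floor, let go, with the hatch still open (x of jar_red in the frame of chamber between -0.045 and 0.045 m and y of jar_red in the frame of chamber between -0.06 and 0.06 m and z of jar_red in the frame of chamber between 0.119 and 0.131 m and angle between jar_red's own z axis and vertical below 0.15 rad and value of joint hatch above 1 rad and contact force between jar_red and the fingers below 0.1 N and linear speed of jar_red below 0.03 m/s), for 0.2 s.
At the end, for the whole second after the job is handed in: The red-capped jar stands inside the chamber on its floor, upright within 0.15 rad and at rest; the hatch is shut (under 0.04 rad) and held by the latch, whose rocker is back at rest (under 0.05 rad) (x of jar_red in the frame of chamber between -0.045 and 0.045 m and y of jar_red in the frame of chamber between -0.06 and 0.06 m and z of jar_red in the frame of chamber between 0.119 and 0.131 m and angle between jar_red's own z axis and vertical below 0.15 rad and value of joint hatch below 0.04 rad and value of joint latch below 0.05 rad and linear speed of jar_red below 0.02 m/s); the robot touches nothing.
It fails at once if the robot touches the hatch while it swings open (more than 0.5 N between 0.15 and 1.4 rad) (value of joint hatch between 0.15 and 1.4 rad and velocity of joint hatch above 0.25 rad/s and (contact force between hatch and the arm above 0.5 N or contact force between hatch and the fingers above 0.5 N)).
It fails at once if the red-capped jar is dropped into the chamber (faster than 0.7 m/s over it, below 0.235 m) (horizontal distance between jar_red and chamber below 0.07 m and height (world z) of jar_red below 0.235 m and linear speed of jar_red above 0.7 m/s).
It fails at once if the white-capped or yellow-capped jar is moved more than 30 mm or tipped over (distance of any of jar_white, jar_yellow from where it was at the start of the episode above 0.03 m or angle between any of jar_white, jar_yellow's own z axis and vertical above 0.5 rad).
It also fails if it takes over 72 s, if anything falls off the work surface, if the arm or the gripper's body presses on something with over 40 N, if the wrist force passes 120 N, or if a joint passes its speed limit or range.

## Working session

There is one attempt and no reset: what is moved stays moved. The work goes in short steps, each a Python script; the robot and the scene stay as the last script left them, time stands still between calls to the robot, and variables do not carry over. Pictures are saved under pics/ and viewed, at most 10 in all, crops included, and the job is handed in when it is done.

```bash
mkdir -p pics; ls; python3 - <<'E'
from plant import bot
import cv2
for n in("scene","top"):
    cv2.imwrite(f"pics/{n}0.png",cv2.resize(bot.capture(n)[:,:,::-1],(800,600),interpolation=cv2.INTER_CUBIC))
    c=bot.get_calibration(n);print(n,c)
o=bot.get_obs();print(o['time'],o['tool_pos'],o['tool_rot'],o['width'])
E
```

```text
pics
scene {'fx': 516.4872491875749, 'fy': 516.4872491875749, 'cx': 281.4249723255539, 'cy': 206.25557205330176, 'R': array([[-9.30337516e-01, -3.66704280e-01,  2.79303215e-04],
       [-2.93471107e-01,  7.44086081e-01, -6.00175486e-01],
       [ 2.19879094e-01, -5.58447738e-01, -7.99868307e-01]]), 't': array([0.5652601 , 0.23380985, 1.02508301])}
top {'fx': 545.5303210134526, 'fy': 545.5303210134526, 'cx': 271.05466085825367, 'cy': 205.33608207863395, 'R': array([[ 0.02566093, -0.99950256,  0.01833463],
       [-0.98194524, -0.02864017, -0.18698474],
       [ 0.18741683, -0.0132054 , -0.98219171]]), 't': array([0.01486352, 0.58974584, 1.25584399])}
0.1 [0.18116953 0.62363811 0.20467903] [ 1.40926683e-01  9.90019691e-01 -8.17474241e-04 -1.10585771e-04] 0.09416000469118506
```

View pics/scene0.png

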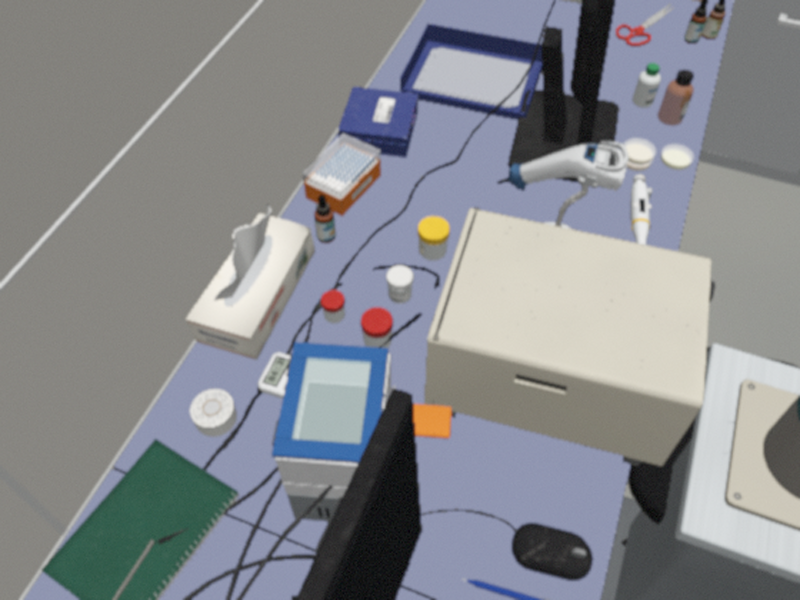

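View pics/top0.png

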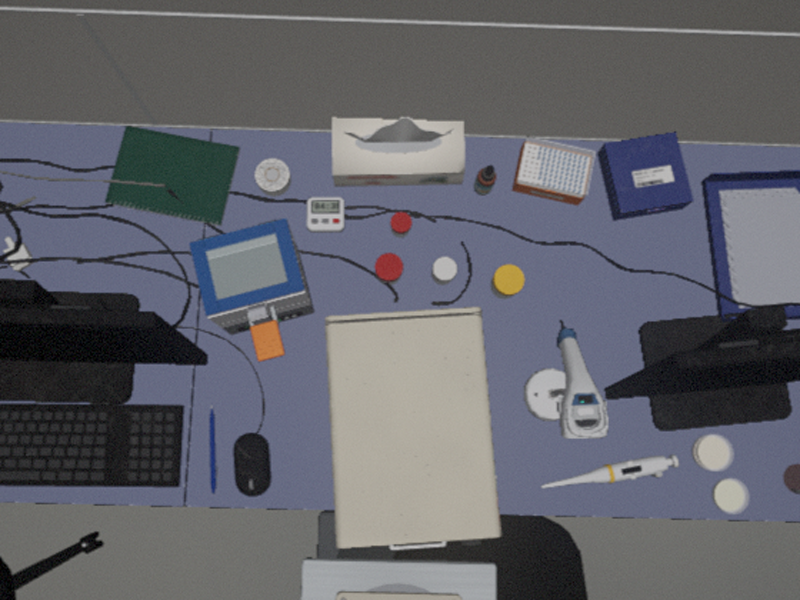

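The top view shows the chamber at about (255,270) with the orange paddle at (267,338). There are two red-capped jars: a larger one at (389,267) and a smaller one at (401,222). White is at (445,268) and yellow at (509,280). A big beige box stands at (410,430), and a monitor ends near (205,358). Next I'll measure in enlarged crops.

```bash
cat > h.py <<'E'
import numpy as np, cv2
from plant import bot
from scipy.spatial.transform import Rotation as Rn
def proj(n,X):
    c=bot.get_calibration(n);p=(c['R']@np.atleast_2d(X).T).T+c['t']
    return np.c_[c['fx']*p[:,0]/p[:,2]+c['cx'],c['fy']*p[:,1]/p[:,2]+c['cy']]
def ray(n,uv,z):
    "world point on pixel uv (native 560x420) at height z"
    c=bot.get_calibration(n);d=c['R'].T@np.array([(uv[0]-c['cx'])/c['fx'],(uv[1]-c['cy'])/c['fy'],1]);o=-c['R'].T@c['t']
    return o+d*(z-o[2])/d[2]
def tri(a,b):
    "two-view point: top pixel a, scene pixel b (native)"
    A=[];B=[]
    for n,uv in(("top",a),("scene",b)):
        o=ray(n,uv,0);d=ray(n,uv,1)-o;d/=np.linalg.norm(d);M=np.eye(3)-np.outer(d,d);A.append(M);B.append(M@o)
    return np.linalg.lstsq(np.vstack(A),np.hstack(B),rcond=None)[0]
def crop(im,u0,v0,u1,v1,k): return cv2.resize(im[v0:v1,u0:u1,::-1],None,fx=k,fy=k,interpolation=cv2.INTER_CUBIC)
E
python3 - <<'E'
from h import *
t=bot.capture("top");s=bot.capture("scene")
a=crop(t,125,140,325,265,4);b=crop(s,180,190,380,365,3.4)
cv2.imwrite("pics/c1.png",a);cv2.imwrite("pics/c2.png",b)
hsv=cv2.cvtColor(t,cv2.COLOR_RGB2HSV);m=((hsv[...,0]<5)|(hsv[...,0]>174))&(hsv[...,1]>150)&(hsv[...,2]>80)
n,l,st,ce=cv2.connectedComponentsWithStats(m.astype('uint8'))
for i in range(1,n):
    if st[i,4]>30:
        print(st[i],ce[i]); P=ray("top",ce[i],.057); print("top",P, "diam",2*np.sqrt(st[i,4]/np.pi)/545.5*np.linalg.norm(P+np.linalg.inv(bot.get_calibration('top')['R'])@bot.get_calibration('top')['t']))
hs=cv2.cvtColor(s,cv2.COLOR_RGB2HSV);m=((hs[...,0]<5)|(hs[...,0]>174))&(hs[...,1]>150)&(hs[...,2]>80)
n,l,st,ce=cv2.connectedComponentsWithStats(m.astype('uint8'))
for i in range(1,n):
    if st[i,4]>30: print('s',st[i],ce[i],ray("scene",ce[i],.05))
E
```

```text
[274 149  14  14 144] [280.27777778 155.31944444]
top [0.71390371 0.01168872 0.057     ] diam 0.03324409958945989
[263 178  18  18 262] [271.70610687 186.3778626 ]
top [0.63550604 0.03065696 0.057     ] diam 0.04417462140177969
s [225 203  15  15 167] [232.22155689 210.30538922] [0.71546179 0.02020665 0.05      ]
s [254 216  20  19 316] [263.39240506 225.25316456] [0.63657665 0.03190844 0.05      ]
```

View pics/c1.png

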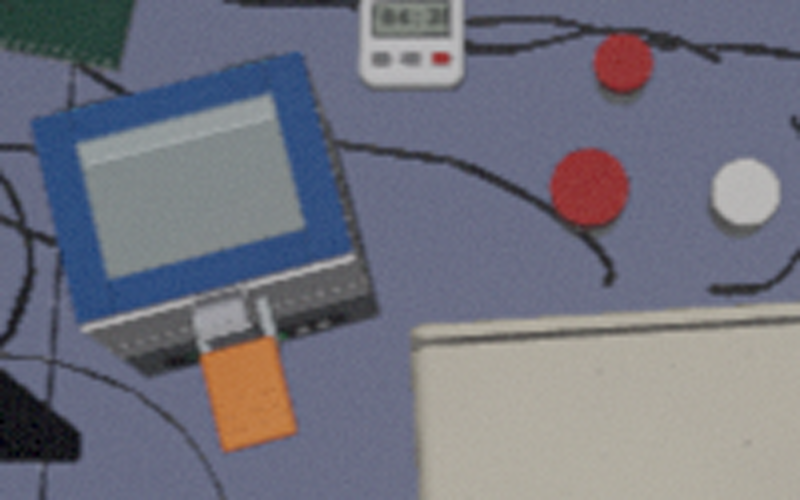

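View pics/c2.png

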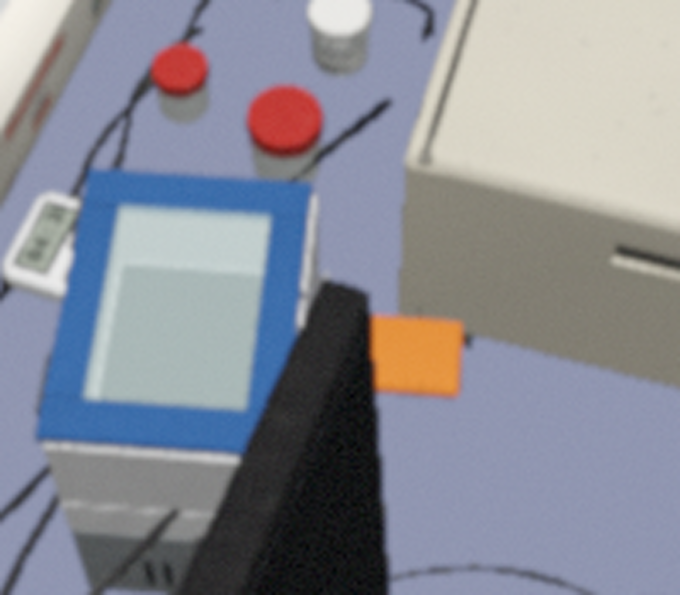

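Two jars could be meant: the big red cap at top-crop (590,188), about 48 mm across, and the small one at (624,64), about 34 mm. The 49 mm cap matches the big one, so that's the target, at roughly (0.636, 0.031). Next I'll work out the chamber pose and the obstacles.

```bash
python3 - <<'E'
from h import *
np.set_printoptions(precision=4,suppress=True)
T=lambda u,v:(u/4+125-.4,v/4+140-.4)   # crop->native (resize centre shift)
S=lambda u,v:(u/3.4+180-.35,v/3.4+190-.35)
F=lambda u,v:(u*.7-.15,v*.7-.15)
BL,BR,FR,FL=[ray("top",T(*p),.203) for p in((32,120),(302,53),(355,255),(82,330))]
print("hatch",BL,BR,FR,FL,[np.linalg.norm(a-b) for a,b in((BL,BR),(BR,FR),(FR,FL),(FL,BL))])
for nm,a,b in(("BR",(302,53),(312,183)),("BL",(32,120),(92,172)),("FL",None,None)):pass
o=[ray("top",T(*p),.170) for p in((203,352),(278,335),(297,432),(222,451))]
oc=np.mean(o,0);print("pad",oc,[np.linalg.norm(o[i]-o[i-1]) for i in range(4)])
q=(BL+BR)/2-(FL+FR)/2; l=(BL+FL)/2-(BR+FR)/2; print("yaw",np.arctan2(q[1],q[0]),np.arctan2(-l[0],l[1]))
cc=(BL+BR+FR+FL)/4; v=cc-oc; print("cc",cc,"padvec",np.arctan2(v[1],v[0]),np.linalg.norm(v))
# same points in scene
for p in((92,172),(312,183),(40,438)): print("scene hatch",ray("scene",S(*p),.203))
print("scene pad", ray("scene",S(463,322),.17),ray("scene",S(458,396),.17))
print("box corner",tri(T(415,330),S(410,165)))
print("box far",tri(F(480,312),F(475,212)))
print("monitor corner",tri(F(205,358),F(408,398)),tri(F(152,312),F(390,398)))
for n,p,z in(("white",(445,268),.052),("yellow",(509,280),.059)): print(n,ray("top",F(*p),z))
print(bot.get_obs()['time'])
E
```

```text
hatch [0.6303 0.3319 0.203 ] [0.672  0.1894 0.203 ] [0.5617 0.1557 0.203 ] [0.5173 0.2974 0.203 ] [np.float64(0.14850700125599647), np.float64(0.11534274305448837), np.float64(0.14845775821440854), np.float64(0.11818497870556408)]
pad [0.4909 0.212  0.17  ] [np.float64(0.05498164924854772), np.float64(0.0413602020919026), np.float64(0.05404079101072768), np.float64(0.04124531873823433)]
yaw 0.2961957308369007 0.2941783131108059
cc [0.5953 0.2436 0.203 ] padvec 0.2941713831297754 0.11397538513010434
scene hatch [0.6714 0.1941 0.203 ]
scene hatch [0.5638 0.1588 0.203 ]
scene hatch [0.6281 0.3349 0.203 ]
scene pad [0.4698 0.1885 0.17  ] [0.4587 0.228  0.17  ]
box corner [0.5236 0.123  0.1917]
box far [ 0.5388 -0.107   0.1903]
monitor corner [0.469  0.2745 0.3227] [0.492  0.322  0.4008]
white [ 0.6368 -0.0657  0.052 ]
yellow [ 0.6177 -0.1736  0.059 ]
0.2
```

```bash
cat >> h.py <<'E'
np.set_printoptions(precision=4,suppress=True)
YAW=.2945; C=np.array([.598,.245,0]); ex=np.array([np.cos(YAW),np.sin(YAW),0]); ey=np.array([-np.sin(YAW),np.cos(YAW),0])
def W(x,y,z): return C+x*ex+y*ey+np.array([0,0,z])
def down(a):
    "tool down, fingers closing along world angle a (half turn free: nearest wrist)"
    y=np.array([np.cos(a),np.sin(a),0]);z=np.array([0,0,-1.])
    return Rn.from_matrix(np.c_[np.cross(y,z),y,z]).as_quat()
def best(p,a):
    q0=np.array(bot.get_obs()['joint_pos']);c=[(np.abs(np.array(q)-q0).max(),b) for b in(a,a+np.pi) if (q:=bot.ik(p,down(b))) is not None]
    return down(min(c)[1]) if c else None
def st(m=""):
    o=bot.get_obs();print(m,round(o['time'],2),o['tool_pos'],o['ft_force'],round(o['width'],4),round(o['grip_force'],2))
E
python3 - <<'E'
from h import *
F=lambda u,v:(u*.7-.15,v*.7-.15)
for z in(.05,.1,.15): print("mon low corner",z,ray("top",F(207,360),z))
for z in(.3,.35,.4,.45): print("mon top",z,ray("top",F(155,313),z),ray("scene",F(395,395),z))
for nm,p,a in(("over start",[.25,.42,.42],YAW+np.pi/2),("pad",W(-.133,-.008,.25),YAW+np.pi/2),("padlow",W(-.133,-.008,.16),YAW+np.pi/2),("jar",[.636,.031,.03],np.pi/4),("jarhi",[.636,.031,.36],np.pi/4),
  ("place",W(-.005,0,.157),YAW+np.pi/2),("placehi",W(-.005,0,.36),YAW+np.pi/2),("behindhi",W(.11,0,.36),YAW+np.pi/2),("behind",W(.11,0,.285),YAW+np.pi/2)):
    for b in(a,a+np.pi): print(nm,p,bot.ik(p,down(b)))
E
```

```text
mon low corner 0.05 [0.4695 0.3268 0.05  ]
mon low corner 0.1 [0.4646 0.316  0.1   ]
mon low corner 0.15 [0.4597 0.3052 0.15  ]
mon top 0.3 [0.5066 0.3472 0.3   ] [0.5108 0.2658 0.3   ]
mon top 0.35 [0.4988 0.3328 0.35  ] [0.5001 0.2916 0.35  ]
mon top 0.4 [0.491  0.3185 0.4   ] [0.4893 0.3173 0.4   ]
mon top 0.45 [0.4831 0.3042 0.45  ] [0.4786 0.3431 0.45  ]
over start [0.25, 0.42, 0.42] [-1.0288  0.2101 -0.0799  1.591   0.0171  1.3411  0.7545]
over start [0.25, 0.42, 0.42] [-1.6751  0.262   0.7821  1.6067 -0.1882  1.3507 -2.1451]
pad [0.473  0.1987 0.25  ] [-0.4417  0.3794 -0.0149  1.8365  0.0069  0.9258  1.4056]
pad [0.473  0.1987 0.25  ] [-0.9738  0.4719  0.7718  1.8505 -0.3923  0.9777 -1.3086]
padlow [0.473  0.1987 0.16  ] [-0.405   0.4964 -0.0684  1.944   0.0503  0.7029  1.3618]
padlow [0.473  0.1987 0.16  ] [-0.9002  0.5855  0.6811  1.9576 -0.5185  0.7785 -1.1966]
jar [0.636, 0.031, 0.03] [-0.1552  0.8306  0.1048  1.688  -0.1315  0.6299  0.8076]
jar [0.636, 0.031, 0.03] [-0.5944  1.0608  0.9563  1.7016 -1.0402  0.9733 -1.581 ]
jarhi [0.636, 0.031, 0.36] [-0.347   0.5236  0.448   1.3295 -0.2245  1.338   0.8854]
jarhi [0.636, 0.031, 0.36] [-0.6441  0.7116  1.1458  1.3386 -0.64    1.4829 -1.903 ]
place [0.5932 0.2435 0.157 ] [-0.3766  0.6676 -0.0952  1.5913  0.076   0.8864  1.3658]
place [0.5932 0.2435 0.157 ] [-0.8168  0.764   0.6844  1.6055 -0.5565  0.9755 -1.2251]
placehi [0.5932 0.2435 0.36  ] [-0.4298  0.5027 -0.0061  1.3068  0.003   1.3321  1.4294]
placehi [0.5932 0.2435 0.36  ] [-0.843   0.5933  0.7691  1.3207 -0.4067  1.3857 -1.3639]
behindhi [0.7033 0.2769 0.36  ] [-0.3998  0.7316 -0.0318  0.8817  0.0212  1.5285  1.4409]
behindhi [0.7033 0.2769 0.36  ] [-0.6784  0.8095  0.7439  0.8956 -0.5124  1.5862 -1.3977]
behind [0.7033 0.2769 0.285 ] [-0.3859  0.7534 -0.0605  1.0364  0.0424  1.3529  1.4261]
behind [0.7033 0.2769 0.285 ] [-0.7067  0.8403  0.7343  1.0507 -0.529   1.4221 -1.3544]
```

```bash
python3 - <<'E'
from h import *
bot.grasp(10)
bot.move_l([.25,.42,.42],vel=.25); st("up")
p=W(-.133,-.008,.30); o=best(p,YAW+np.pi/2+.4); bot.reach(p,o); st("above pad")
bot.move_l(W(-.133,-.008,.178),o,vel=.15); f0=bot.get_obs()['ft_force'][2]
for z in np.arange(.174,.1545,-.002):
    bot.move_l(W(-.133,-.008,z),o,vel=.05); f=bot.get_obs()['ft_force'][2]-f0; print(round(z,3),round(f,2))
    if f>7: break
bot.sleep(1.0)
im=bot.capture("top"); cv2.imwrite("pics/open.png",crop(im,105,100,305,265,3.6)); st("pressed")
E
```

```text
up 2.98 [0.2492 0.4204 0.4189] [-0.5109 -0.3797 -0.5072] 0.0001 0.0
above pad 4.26 [0.4726 0.2002 0.2998] [-0.2705  0.5278  0.0833] 0.0004 0.0
0.174 -1.04
0.172 -1.09
0.17 -1.89
0.168 -0.95
0.166 1.8
0.164 1.61
0.162 2.22
0.16 12.58
pressed 8.28 [0.4724 0.1985 0.1609] [-6.9046 -2.6474 14.1502] 0.0003 7.4
```

View pics/open.png

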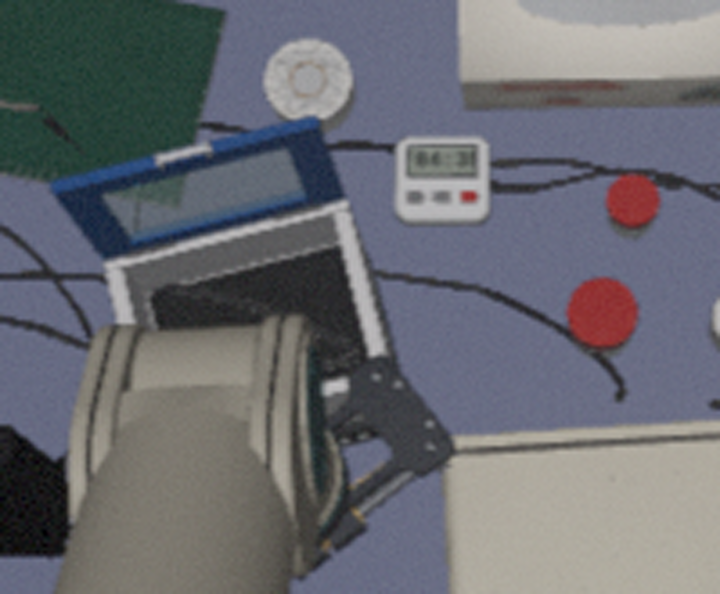

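The hatch is fully open: its blue frame stands upright at (200,190) and the arm is clear of it, with the cavity behind the wrist. I'll back off, check the chamber's y centre from the rim corners at (105,265) and (345,205), then grasp the jar.

```bash
python3 - <<'E'
from h import *
N=lambda u,v:(u/3.6+105-.36,v/3.6+100-.36)
def ch(P): return np.array([(P-C)@ex,(P-C)@ey,P[2]])
for p,z in(((105,265),.193),((345,205),.193),((52,187),.3075),((318,118),.3075)): print(p,ch(ray("top",N(*p),z)))
bot.move_l(W(-.133,-.008,.36),vel=.2)
p=np.array([.636,.031,.36]); o=best(p,np.pi/4); bot.release(); bot.reach(p,o); st("above jar")
bot.move_l([.636,.031,.10],vel=.25)
bot.move_l([.636,.031,.030],vel=.1); st("at jar")
bot.grasp(15); st("grip")
bot.move_l([.636,.031,.36],vel=.2); st("lift")
cv2.imwrite("pics/lift.png",np.hstack([crop(bot.capture("top"),135,100,335,300,2),crop(bot.capture("scene"),180,80,380,280,2)]))
E
```

```text
(105, 265) [0.0507 0.0747 0.193 ]
(345, 205) [ 0.0494 -0.0731  0.193 ]
(52, 187) [0.0659 0.074  0.3075]
(318, 118) [ 0.0665 -0.0749  0.3075]
above jar 11.81 [0.6357 0.0323 0.3597] [0.5961 0.5635 1.0395] 0.0942 0.0
at jar 13.85 [0.6365 0.0307 0.0304] [ 0.764  -0.1402 -0.1043] 0.0939 0.0
grip 14.62 [0.636 0.031 0.03 ] [-0.761  -0.2311  0.9866] 0.0479 15.0
lift 16.42 [0.6355 0.0312 0.359 ] [ 0.5983  0.0734 -0.4289] 0.0484 15.0
```

View pics/lift.png

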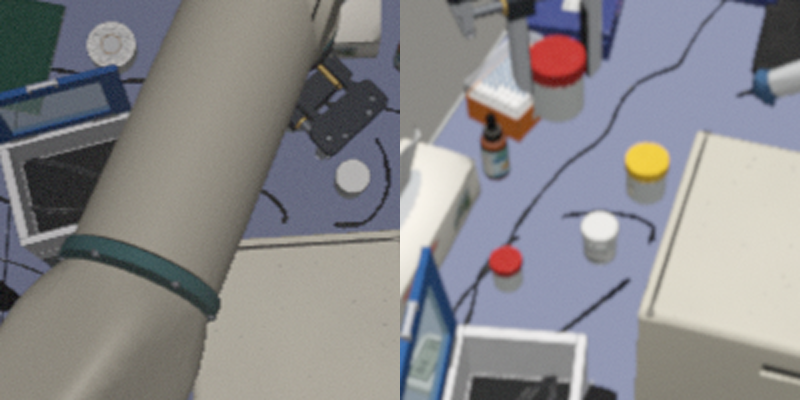

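The lift picture shows the red jar held upright by its cap at (557,75). The white, yellow and small red jars are undisturbed. Now I'll place it.

```bash
python3 - <<'E'
from h import *
p=W(-.006,0,.37); o=best(p,YAW+np.pi/2); bot.reach(p,o); bot.sleep(.2); st("above")
bot.move_l(W(-.006,0,.22),o,vel=.15)
bot.move_l(W(-.006,0,.164),o,vel=.06); bot.sleep(.2); f0=bot.get_obs()['ft_force'][2]; st("near")
for z in np.arange(.162,.1515,-.0015):
    bot.move_l(W(-.006,0,z),o,vel=.03); f=bot.get_obs()['ft_force'][2]-f0; print(round(z,4),bot.get_obs()['tool_pos'][2].round(4),round(f,2))
    if f>3: break
bot.release(); st("open"); bot.sleep(.1)
bot.move_l(W(-.006,0,.37),o,vel=.15); st("up")
bot.move_l(W(-.16,-.05,.40),o,vel=.3)
cv2.imwrite("pics/placed.png",np.hstack([crop(bot.capture("top"),125,100,255,230,3),crop(bot.capture("scene"),180,190,310,320,3)])); st()
E
```

```text
above 17.59 [0.5929 0.241  0.37  ] [ 0.1827 -0.0659  0.4799] 0.0486 15.0
near 20.02 [0.5925 0.2433 0.1644] [ 0.0776 -0.9111 -0.3451] 0.0481 15.0
0.162 0.1619 0.57
0.1605 0.1603 -0.77
0.159 0.1589 -0.02
0.1575 0.1574 0.0
0.156 0.1559 0.36
0.1545 0.1549 2.87
0.153 0.1547 11.46
open 22.62 [0.5923 0.2432 0.153 ] [0.4705 0.3657 0.1636] 0.0938 0.0
up 24.32 [0.5918 0.2433 0.3691] [ 0.1446 -0.5939 -0.5201] 0.0939 0.0
 25.12 [0.4603 0.1521 0.3993] [ 0.6417  0.288  -0.096 ] 0.0939 0.0
```

View pics/placed.png

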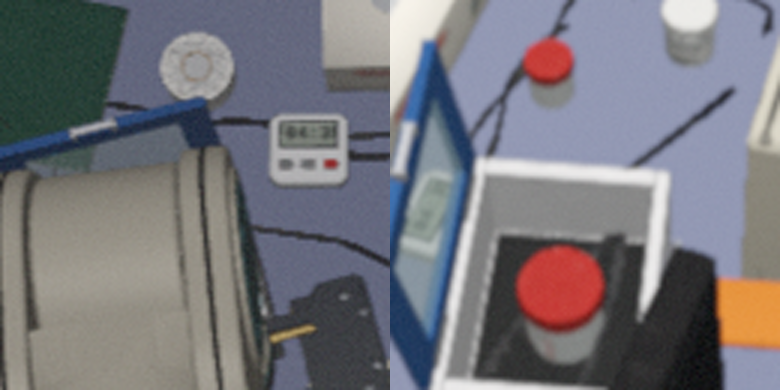

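The jar stands upright on the floor, with its cap at (560,290) in the scene crop, and it's clear of the walls. Now I'll close the hatch from behind.

```bash
python3 - <<'E'
from h import *
bot.grasp(10)
o=down(YAW+np.pi/2); o=best(W(.105,0,.38),YAW+np.pi/2)
bot.move_l(W(-.05,0,.39),o,vel=.3); bot.move_l(W(.108,0,.38),o,vel=.25); bot.move_l(W(.108,0,.287),o,vel=.15); st("behind")
r=.092
def tip(t,e=0): 
    s,c=np.sin(t),np.cos(t); return W(.056-r*c+.007*s+.008*s,0,.196+r*s+.007*c-e)
for t in np.linspace(1.66,.16,13):
    bot.move_l(tip(t),o,vel=.12); f=bot.get_obs()['ft_force']; print(round(t,2),f)
f0=0
for t,e in((.1,0),(.05,0),(.02,0),(0,0),(0,.0015),(0,.003),(0,.0045),(0,.006)):
    bot.move_l(tip(t,e),o,vel=.04); ob=bot.get_obs(); print(t,e,ob['tool_pos'][2].round(4),ob['ft_force'])
    if ob['ft_force'][2]>18: break
bot.sleep(.3); st("pressed")
bot.move_l(tip(0,-.06),o,vel=.08); bot.sleep(.3); st("up")
bot.move_l(W(-.16,-.10,.42),o,vel=.25)
cv2.imwrite("pics/shut.png",np.hstack([crop(bot.capture("top"),125,130,255,260,3),crop(bot.capture("scene"),180,190,310,320,3)])); st()
E
```

```text
behind 28.64 [0.7016 0.2766 0.2887] [-0.1709 -0.4793 -0.2047] 0.0003 0.0
1.66 [-0.1828 -0.2405 -0.4923]
1.54 [1.0644 0.0814 0.1834]
1.41 [ 0.3535 -0.831   0.3293]
1.28 [ 0.7515 -0.6709  0.5426]
1.16 [ 1.2403 -1.2897  0.1692]
1.03 [ 0.7133 -0.2488  0.1962]
0.91 [0.9385 0.4776 0.3674]
0.78 [0.3811 0.0516 0.4179]
0.66 [-0.1143 -0.9157  1.0492]
0.53 [-1.0857 -0.1311  1.4426]
0.41 [ 0.2428 -0.4248  1.9549]
0.28 [-0.5125 -0.0548  1.8435]
0.16 [0.0251 0.6374 1.6907]
0.1 0 0.2128 [ 1.2133 -0.4917  2.8078]
0.05 0 0.2077 [1.1364 0.7141 1.016 ]
0.02 0 0.2044 [ 0.3583 -0.1468  0.7945]
0 0 0.2031 [-1.3315  0.9605  3.5736]
0 0.0015 0.2022 [-1.9581 -0.1845  8.4434]
0 0.003 0.2014 [-4.1562  0.0984 12.4949]
0 0.0045 0.2006 [-5.8635 -1.27   16.7229]
0 0.006 0.1998 [-6.3356 -1.1668 20.5233]
pressed 34.39 [0.5632 0.2345 0.1998] [-7.165  -0.9415 20.9549] 0.0005 10.47
up 35.67 [0.5634 0.2345 0.2627] [ 0.2352 -0.4629 -0.2119] 0.0008 0.0
 36.81 [0.4737 0.104  0.4187] [0.9343 0.4508 1.2362] 0.0006 0.0
```

View pics/shut.png

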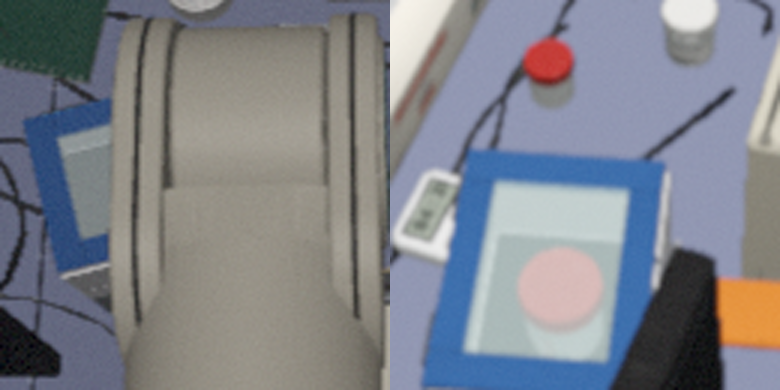

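The hatch is shut: its frame lies flat and stayed down after I withdrew. The jar is visible upright through the window at (560,290), and the arm is clear. I'm handing in.

```bash
python3 -c "
from h import *
print(bot.close_job())"
```

```text
the job is handed in; nothing more can be done
None
```

The job is handed in, though no verdict came back: the hatch popped open untouched, the large red-capped jar stands upright in the chamber, and the hatch stayed shut after I pressed it and withdrew; the white and yellow jars weren't touched.

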